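Clip the rotator spindle

ROBOT

A 6-joint arm with a two-finger parallel gripper is mounted at the origin on the work surface. World frame = base frame: x ahead of the robot, y to its left, z up, the work surface at z = 0. Lengths are in mm, angles in rad, forces in N, time in s.
With the tool pointing down it reaches from about 350 to 775 mm from the base axis. Payload 7.3 kg.
Tool frame: the origin (TCP) lies midway between the tips of the shut fingers; the grasp point (between the pads) lies 19 mm behind it; x points along the fingers, y is the direction in which the jaws open and shut, and the axes are right-handed (so a half turn about x gives the same grasp; the last joint's range is limited). The gripper opens to 92 mm and grips with 3 to 60 N. Pads are 19 mm wide; open, the fingers measure 130 mm over their backs; the gripper's body (75 mm by 190 mm) begins 47 mm behind the grasp point.
Start: joints at [1.032, 0.342, 1.524, -0, 1.275, -0.146], TCP at [200.945, 485.042, 226.741] pointing down, gripper open.
Joint ranges: [-2.53, 2.53], [-0.77, 2.02], [0.04, 2.7], [-1, 4.14], [0.28, 2.66], [-3.11, 3.11]. Speed limits (rad/s): [2.57, 2.57, 3.14, 3.14, 3.14, 3.14].

INTERFACE

Orientations are given as [roll, pitch, yaw] about the fixed x, y, z axes, in that order (R = Rz(yaw) Ry(pitch) Rx(roll)).
In Python, from plant import bot gives the robot as it stands. The module is installed in compiled form; this text tells all that it offers.
- The arm moves only by the shell command python3 -m handwheel 'ROWS' [OPENING]. ROWS is JSON, a list that holds one entry, the list of rows, each a list of 4 numbers: the shift along the tool's x, y, z in cm, then the turn about the tool's x in rad. A call has 1 to 8 rows; each row shifts and turns the commanded pose from where the row before left it, along the tool's axes as they then stand; what a row does not reach is not made up. A row lasts 1/12 s, in which the tool goes at most 41.7 mm and 7.16 degrees, less where a joint would pass 70% of its speed; a pose out of reach is approached as far as the arm can. A call is refused whole if a number of a shift passes 4.17 or a number of a turn 0.125, either way. A call with a gripper value outside its range is refused whole. OPENING is the opening, from 0 (shut) to 1 (fully open), set as the call begins (- or left out, the last holds). The fingers move at their own pace and stop on an object; the grip force is fixed at half the most. Time passes only in rows, so rows that do not move let the fingers close. It gives the time, the measured TCP pose, the force and the opening at its end, in the units of the state.
- bot.get_obs(): the state, without advancing time (a new reading comes with each control period).
- bot.capture(name): name is "scene" or "top" or "wrist"; returns (picture, depth): 480x640x3 uint8, red, green, blue; 480x640 float32, mm along the optical axis (not along the pixel's ray), 0 where there is no reading.
- bot.camera_model(name): a dict with "fx", "fy", "cx", "cy" (pixels), "position" and "rotation" of the camera in the world. Camera axes: x right, y down, z forward; pixel columns grow to the right and rows downward; lengths in mm; the calibration is good to about 2 mm. The wrist camera is an equidistant fisheye: a pixel r from the principal point sees the ray r / f radians off the axis. A picture is of the moment at which its call begins: read the wrist's pose just before it. camera_model takes no time and is no camera call; for the wrist camera it gives the pose at the moment of the call.
- bot.close_job(): hands the job in, once; it reports no verdict.
Trained networks look in the newest picture that a camera, given by its name, has taken for a name from the list of things; names that differ only in an ending like _2 or _b are one class to them, and where a whole thing is asked for, a point or a joint stands for the part that bears it (a point fixed in the world has none). Each returns a list of dicts, best first, with "conf" (0 to 1); they miss things now and then, are a little off and sometimes report something else, mostly with a low value. They report only what shows in the picture. A call takes as long as a camera call. They do not tell look-alikes from the thing itself.
- bot.find_in(camera, label): "bbox" ([left, top, width, height] in pixels, round what is visible of it).
- bot.spot_point(camera, label): "point" ([column, row] in pixels: a listed point, or the origin of a listed thing).
The state is a dict: "time": time; "joint_positions": joint angles; "dq": joint speeds; "tau": joint torques, N m; "tool_pos": TCP position; "tcp_rot": TCP orientation; "contact_force": force on the tool from outside, world axes, zero at the start; "moment": the same for the moment, N m; "grip_width": finger opening in mm.
Only numpy, scipy, OpenCV 4.12 (cv2) and the standard library are available. Lean on these libraries where they do the work, as an engineer would, in place of code of your own. Each camera call takes 0.05 s, during which the arm holds its last target.

TASK

Pick up the fork tool from the white tray and use its two tines to push the loose split clip sideways, across the disc of the tube rotator, into the groove of the spindle until it snaps fully home. Press gently (never more than 25 N on the clip), do not touch the clip with the gripper, and leave the bottle, the jar and the carton where they stand. Then set the fork back in the tray, upright on its flat blade with its whole blade inside the rim, and let go.

Things in the scene. Friction and masses are not known exactly. Their poses are not given: they have to be found in the camera images.
- rotator: Fixed tube rotator: white housing 160 x 160 mm with a flat white disc, radius 85 mm, top 60 mm above the bench. Origin at the centre of the housing's underside, z up. The clip is pushed along its +x axis. Five capped tubes stand on the disc's +x half, 66 mm from the middle, 23 mm above the disc; on the -x half lies only the clip.
- disc_centre (a point): Middle of the disc's top, over the rotator's origin. A fixed steel spindle stands in a dark slot here: groove 8 mm high right on the disc, round root of radius 9 mm; above it a head of radius 13 mm, up to 30 mm above the disc. The spindle's axis lies up to 10 mm before or behind this point along the rotator's x (within 0.5 mm in y): not measured, it must be felt or seen.
- clip: Loose split clip, dark steel, 6 mm thick, 55 g, flat on the disc, mouth roughly towards the spindle. Origin on its underside where the spindle's axis is when home; +x out of the mouth, the way it is pushed; 32 mm across y. Two sprung jaws reach to x = 14 mm, with inward nubs at x = 6 that are 15 mm apart (root: 18 mm). The back's inner face is at x = -9 mm. Snapped in, it stays by itself.
- clip_back (a point): Clip's back edge on its underside, 17 mm behind its origin: two flat shoulders, 6 to 15 mm either side, with a tail 12 mm wide and 12 mm long running back between them. Pushed here the clip meets the spindle 12 mm before home, resists with a peak of 7 to 12 N some 10 to 8 mm before home, gives way, slides the rest with little force, then stops hard on the root.
- home_pin (a joint): Travel in m of a small brass interlock pin that sticks 2 mm out of the spindle's root on its -x side, 3 mm above the disc, on a very soft spring (under 1 N): 0 when out, about 0.0017 when the back of a fully home clip presses it in.
- fork: Fork tool, about 180 g: flat aluminium blade 34 mm wide, 6 mm thick, from x = -20 to +80 mm. A black upright handle on it at the origin: 26 mm along x, 16 mm across y, from 6 to 66 mm above the underside; grasp it across y from above. Origin on the underside below the handle's middle, x towards the tines, z up.
- fork_tips (a point): Midway between the ends of the fork's two tines, on the underside, 80 mm ahead of its origin. Each tine is 8.5 mm wide and 26 mm long, the gap between them 15 mm: it takes the clip's tail, and the tine ends press on the clip's shoulders.
- tray: Fixed white instrument tray, outside 210 x 140 mm (x, y), 14 mm high, walls and floor 4 mm thick. Origin at the centre of its underside, z up. The fork stands in it at the start and must stand in it again at the end, blade flat on the floor.
- bottle: Bystander: amber bottle, radius 33 mm, 125 mm tall, standing; origin at the centre of its underside.
- jar: Bystander: small white jar with red lid, radius 27 mm, 52 mm tall; origin at the centre of its underside.
- carton: Bystander: paper carton 80 x 46 x 28 mm lying flat; origin at the centre of its underside.
Things that resemble listed ones, but are neither listed nor needed, are in the scene too. Leave any orange look-alike of the fork alone. Several things look just like the rotator: the one meant starts farthest from the robot's base.

How it is judged:
By the outcome, as a careful person would: the job done as asked, in the order asked, and still so for the second after the job is handed in, with the robot touching nothing.
It also fails if it takes over 59 s, if anything falls off the work surface, if the arm or the gripper's body presses on something with over 40 N, if the wrist force passes 120 N, or if a joint passes its speed limit or range.

## Working session

There is one attempt and no reset: what is moved stays moved. The work goes in short steps, Python scripts to look and compute and a shell command to move; the robot and the scene stay as the last step left them, time stands still between calls to the robot, and variables do not carry over. Pictures are saved under pics/ and viewed, and the job is handed in when it is done.

```bash
mkdir -p pics; ls; python3 - <<'E'
from plant import bot
import cv2,numpy as np
o=bot.get_obs()
for k,v in o.items(): print(k,np.round(v,3))
for n in ["scene","top","wrist"]:
    p,d=bot.capture(n); cv2.imwrite(f"pics/{n}0.png",p[:,:,::-1]); np.save(f"pics/{n}0.npy",d)
    m=bot.camera_model(n); print(n,{k:np.round(v,3).tolist() for k,v in m.items()})
    for l in ["rotator","clip","fork","tray","fork_tips","clip_back"]:
        r=bot.spot_point(n,l); print(l,[(np.round(x["conf"],2),np.round(x["point"])) for x in r][:5])
print(bot.get_obs()["time"])
E
```

```text
pics
time 0.0
joint_positions [ 1.032  0.343  1.525  0.     1.275 -0.146]
dq [-0.001  0.     0.001 -0.001  0.001 -0.   ]
tau [  0.    -43.125 -24.422   0.072   0.056  -0.   ]
tool_pos [200.724 484.661 226.037]
tcp_rot [-1.724  1.569 -2.117]
contact_force [-0.461  1.259 -0.321]
moment [-0.036 -0.006  0.   ]
grip_width 91.842
scene {'fx': 559.676, 'fy': 559.676, 'cx': 321.422, 'cy': 231.048, 'position': [1160.276, 741.405, 806.86], 'rotation': [-2.186, 0.022, 2.424]}
rotator [(np.float64(0.89), array([376., 300.])), (np.float64(0.56), array([521., 276.]))]
clip [(np.float64(0.57), array([362., 266.]))]
fork [(np.float64(0.81), array([236., 193.])), (np.float64(0.79), array([263., 210.])), (np.float64(0.26), array([361., 265.]))]
tray [(np.float64(0.74), array([254., 220.])), (np.float64(0.31), array([358., 259.]))]
fork_tips [(np.float64(0.88), array([247., 230.])), (np.float64(0.67), array([204., 190.]))]
clip_back [(np.float64(0.48), array([356., 260.]))]
top {'fx': 590.856, 'fy': 590.856, 'cx': 320.252, 'cy': 232.134, 'position': [255.916, -26.498, 1241.148], 'rotation': [-2.936, 0.003, -1.635]}
rotator [(np.float64(0.98), array([164., 388.])), (np.float64(0.73), array([236., 240.]))]
clip [(np.float64(0.69), array([422., 205.])), (np.float64(0.66), array([259., 234.])), (np.float64(0.66), array([235., 241.]))]
fork [(np.float64(0.93), array([437., 242.])), (np.float64(0.67), array([513., 233.])), (np.float64(0.4), array([422., 205.]))]
tray [(np.float64(0.76), array([437., 225.]))]
fork_tips [(np.float64(0.98), array([425., 205.])), (np.float64(0.64), array([533., 208.]))]
clip_back [(np.float64(0.74), array([266., 237.]))]
wrist {'fx': 371.648, 'fy': 371.648, 'cx': 320.794, 'cy': 242.193, 'position': [136.281, 511.821, 384.763], 'rotation': [2.877, 0.0, 1.178]}
rotator [(np.float64(0.96), array([181., 285.]))]
clip []
fork [(np.float64(0.66), array([ 10., 472.]))]
tray []
fork_tips []
clip_back []
1.05
```

View pics/scene0.png

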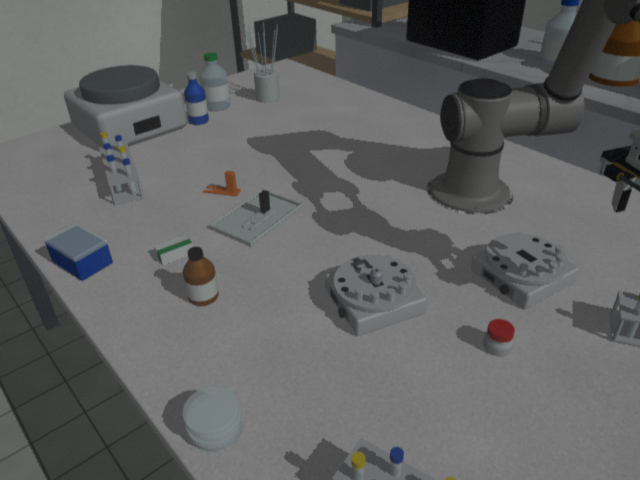

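View pics/top0.png

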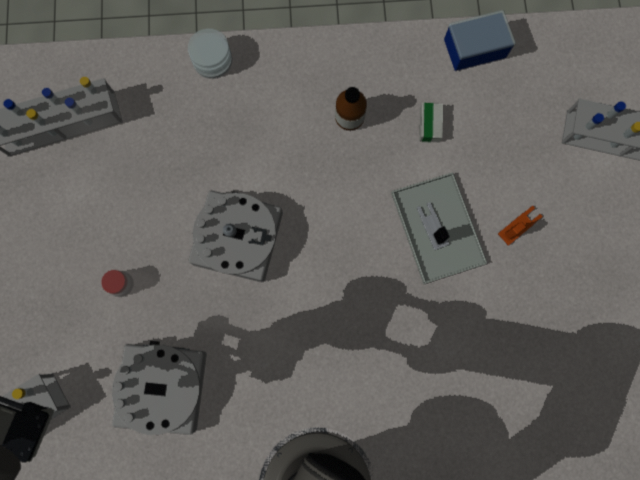

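View pics/wrist0.png

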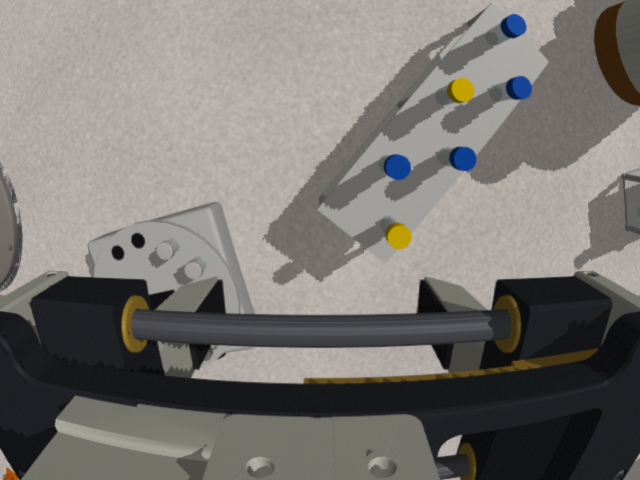

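```bash
cat > h.py <<'E'
import numpy as np,cv2
from plant import bot
from scipy.spatial.transform import Rotation as Ro
def cam(n):
    m=bot.camera_model(n); m["R"]=np.array(m["rotation"]) if np.ndim(m["rotation"])==2 else Ro.from_euler("xyz",m["rotation"]).as_matrix()
    m["p"]=np.array(m["position"],float); return m
def ray(m,uv,fish=False):
    x=(uv[0]-m["cx"])/m["fx"]; y=(uv[1]-m["cy"])/m["fy"]
    if fish:
        r=np.hypot(x,y); s=np.sin(r)/r if r>1e-9 else 1
        v=np.array([x*s,y*s,np.cos(r)])
    else: v=np.array([x,y,1.])
    return m["R"]@v
def onz(m,uv,z,fish=False):
    d=ray(m,uv,fish); return m["p"]+d*(z-m["p"][2])/d[2]
def proj(m,P,fish=False):
    v=m["R"].T@(np.array(P,float)-m["p"])
    if fish:
        t=np.arctan2(np.hypot(v[0],v[1]),v[2]); h=np.hypot(v[0],v[1]); 
        return np.array([m["cx"]+m["fx"]*t*v[0]/h, m["cy"]+m["fy"]*t*v[1]/h])
    return np.array([m["cx"]+m["fx"]*v[0]/v[2], m["cy"]+m["fy"]*v[1]/v[2]])
def tool(o=None):
    o=o or bot.get_obs(); return np.array(o["tool_pos"]),Ro.from_euler("xyz",o["tcp_rot"]).as_matrix()
E
python3 - <<'E'
from h import *
p,R=tool(); print(np.round(R,3))
m=cam("top"); print(np.round(m["R"],3))
im=cv2.imread("pics/top0.png"); d=np.load("pics/top0.npy")
for nm,(a,b,c,e) in {"rot":(170,170,310,290),"tray":(380,160,560,290)}.items():
    cv2.imwrite(f"pics/{nm}0.png",cv2.resize(im[b:e,a:c],None,fx=4.4 if nm=="tray" else 5,fy=4.4 if nm=="tray" else 5,interpolation=cv2.INTER_CUBIC))
def world(n,m,d,u,v):
    return m["p"]+ray(m,(u,v))*d[v,u]
for uv in [(236,235),(225,215),(260,235),(400,200),(441,236),(427,215),(160,400),(437,265),(300,300)]:
    print(uv,np.round(world("top",m,d,*uv)))
# forks with scene
s=cam("scene")
print("tray",onz(m,(437,225),0),onz(s,(254,220),0)); print("fork", onz(m,(437,242),4),onz(s,(263,210),4)); print("tips",onz(m,(425,205),4),onz(s,(247,230),4)); print("rot",onz(m,(236,240),0),onz(s,(376,300),0)); print("cb",onz(m,(266,237),60),onz(s,(356,260),60)); 
E
```

```text
[[ 0.     0.383  0.924]
 [ 0.     0.924 -0.383]
 [-1.     0.     0.   ]]
[[-0.064 -0.977  0.204]
 [-0.998  0.063 -0.011]
 [-0.003 -0.204 -0.979]]
(236, 235) [506. 132.  66.]
(225, 215) [551. 154.  60.]
(260, 235) [504.  84.  59.]
(400, 200) [ 573. -216.    5.]
(441, 236) [ 476. -282.   70.]
(427, 215) [ 537. -272.    3.]
(160, 400) [192. 290.  60.]
(437, 265) [ 427. -281.    6.]
(300, 300) [372.  12.   4.]
tray [ 514.00857774 -291.45055478    0.        ] [ 518.38334195 -285.58740779    0.        ]
fork [ 476.25940464 -286.72078696    4.        ] [ 476.63655893 -302.8006521     4.        ]
tips [ 558.86196246 -269.38116583    4.        ] [ 560.56787926 -255.87457461    4.        ]
rot [509.14570749 141.14414502   0.        ] [504.71468997 139.588612     0.        ]
cb [499.17323631  71.75252633  60.        ] [494.30264617  66.63287355  60.        ]
```

View pics/rot0.png

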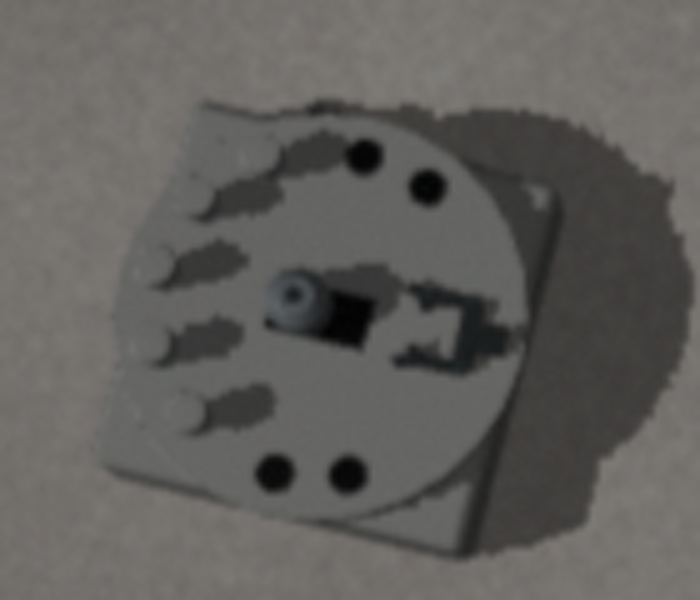

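View pics/tray0.png

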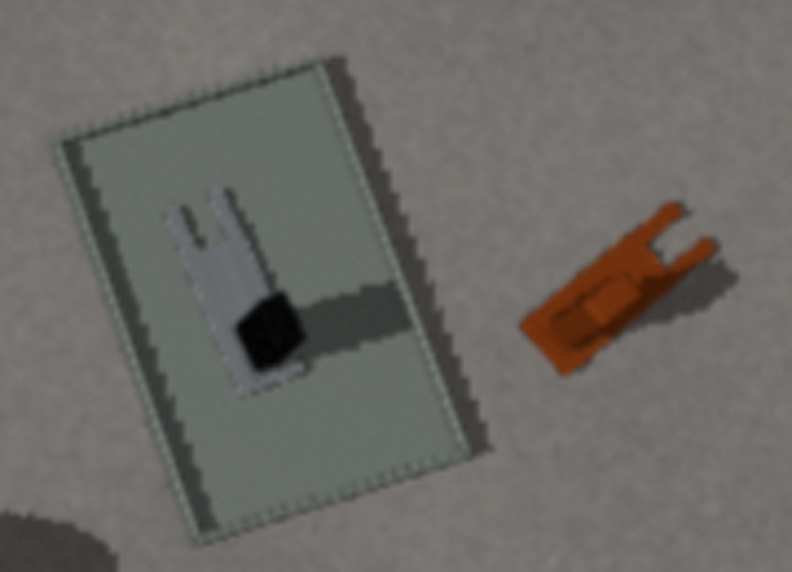

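```bash
python3 -m handwheel '[[[0,0,0,0.125],[0,0,0,0.125],[0,0,0,0.125],[0,0,0,0.125],[0,0,0,0.125],[0,0,0,0.125],[0,0,0,0.125],[0,0,0,0.125]]]'
python3 -m handwheel '[[[0,1.7,3.7,0],[0,1.7,3.7,0],[0,1.7,3.7,0],[0,1.7,3.7,0],[0,1.7,3.7,0],[0,1.7,3.7,0],[0,1.7,3.7,0]]]'
python3 -m handwheel '[[[0,1.7,3.7,0],[0,1.7,3.7,0],[0,1.7,3.7,0],[0,1.7,3.7,0],[0,1.7,3.7,0],[0,1.7,3.7,0],[0,1.7,3.7,0],[0,0,0,0]]]'
cat > look.py <<'E'
import sys
from h import *
tag=sys.argv[1]
m=cam("wrist"); p,d=bot.capture("wrist")
cv2.imwrite(f"pics/{tag}.png",p[:,:,::-1]); np.savez(f"pics/{tag}.npz",d=d,R=m["R"],p=m["p"])
o=bot.get_obs(); print(o["time"],np.round(o["tool_pos"],1),np.round(o["tcp_rot"],3),np.round(o["contact_force"],1),o["grip_width"])
for l in sys.argv[2:]:
    r=bot.spot_point("wrist",l); print(l,[(round(float(x["conf"]),2),np.round(x["point"],1).tolist()) for x in r][:4])
E
python3 look.py w1 rotator clip clip_back disc_centre
```

```text
time: 1.72
tool_pos: [200.9, 485.0, 226.7]
tcp_rot: [2.69, 1.571, 1.291]
contact_force: [-0.4, 0.3, -0.2]
grip_width: 91.5
time: 2.3
tool_pos: [364.6, 249.5, 227.0]
tcp_rot: [1.931, 1.57, 0.538]
contact_force: [0.9, 1.1, 0.6]
grip_width: 91.7
time: 2.97
tool_pos: [530.3, 11.6, 226.3]
tcp_rot: [0.586, 1.568, -0.812]
contact_force: [-0.2, 0.4, 0.5]
grip_width: 92.1
3.0167 [528.4  14.3 226.1] [ 0.006  1.57  -1.392] [-0.9  1.3 -0.5] 92.02577060890312
rotator [(0.57, [323.6, 91.7])]
clip [(0.87, [306.2, 132.4]), (0.74, [325.0, 79.8])]
clip_back [(0.65, [296.5, 150.0])]
disc_centre [(0.82, [323.7, 78.4])]
```

View pics/w1.png

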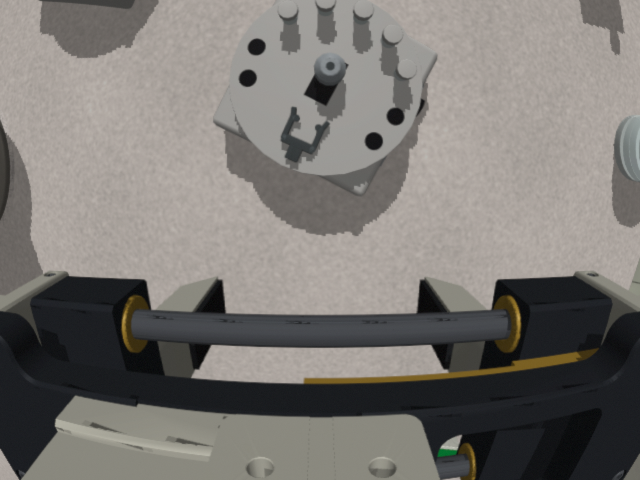

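```bash
python3 - <<'E'
import cv2
im=cv2.imread("pics/w1.png")[0:200,205:445]
cv2.imwrite("pics/w1z.png",cv2.resize(im,None,fx=3.3,fy=3,interpolation=cv2.INTER_CUBIC) if 0 else cv2.resize(im,(792,660))[:600])
E
```

```text
(no output)
```

View pics/w1z.png

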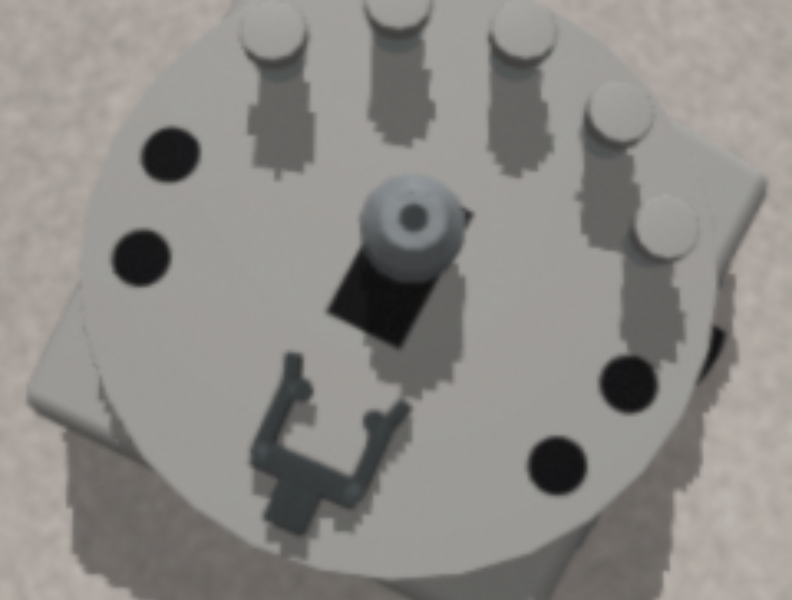

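```bash
python3 - <<'E'
from h import *
z=np.load("pics/w1.npz"); m=cam("wrist"); m["R"]=z["R"]; m["p"]=z["p"]; d=z["d"]
W=lambda u,v,h: onz(m,(205+u/3.3,v/3.3),h,True)[:2]
a,b,c,e=[W(*q,60) for q in [(170,154),(141,257),(629,384),(557,465)]]
print(a,b,c,e); 
for p,q in((a,c),(b,e)):
    v=p-q; print("mid",(p+q)/2,"axis yaw",np.degrees(np.arctan2(v[1],v[0]))+0-90, np.linalg.norm(v))
v=(a+c)/2-(b+e)/2; print(np.degrees(np.arctan2(*v[::-1])))
print("slot",[W(*q,60).round(1) for q in[(327,311),(401,348),(472,213)]])
print("head top",W(413,217,90))
for n,q in dict(sL=(253,460),sR=(352,508),tl=(265,518),tr=(302,533),jL=(293,354),jR=(403,405)).items(): print(n,W(*q,66).round(1))
for u,v in [(180,300),(550,300),(300,490),(413,217)]:
    uu,vv=int(205+u/3.3),int(v/3.3); r=ray(m,(uu,vv),True); zc=m["R"].T@r; print((m["p"]+r*d[vv,uu]/zc[2]).round(1))
t=cam("top")
print("top holes",[onz(t,(170+u/5,170+v/5),60)[:2].round(1) for u,v in[(364,156),(428,187),(275,472),(348,474)]])
print("top head", onz(t,(170+293/5,170+295/5),90))
print("top clip tail",[onz(t,(170+u/5,170+v/5),66)[:2].round(1) for u,v in[(520,340),(470,370),(485,300),(412,287),(395,357)]])
# fork
B=lambda u,v,h:onz(t,(380+u/4.4,160+v/4.4),h)[:2]
for n,q in dict(rl=(240,393),rr=(306,370),tl=(170,212),tr=(226,190)).items(): print(n,B(*q,10).round(1))
print("handle top",B(270,325,70),[B(u,v,70).round(1) for u,v in[(275,290),(306,338),(265,372),(236,330)]])
print("tray",[B(u,v,14).round(1) for u,v in[(55,140),(325,60),(470,455),(200,543)]])
E
```

```text
[448.46319241 157.60518436] [445.9529426  128.30095508] [578.40510058 116.43959877] [563.45311411  91.15363537]
mid [513.4341465  137.02239156] axis yaw 72.42180267132039 136.30665771099027
mid [504.70302836 109.72729522] axis yaw 72.45580945550489 123.2323564141656
72.26163641789087
slot [array([497.1, 120.6]), array([517.8, 114.1]), array([529.7, 153.6])]
head top [515.05665651 143.26199583]
sL [485.3  78.5]
sR [512.6  70.3]
tl [490.8  64.1]
tr [500.9  61.8]
jL [490.9 107.4]
jR [520.8  98.9]
[458.1 118.5  61.7]
[553.1 135.   59.9]
[497.7  73.   65.1]
[514.8 143.9  90. ]
top holes [array([577.6, 116.1]), array([562.7,  90.3]), array([448.1, 157. ]), array([445.4, 127.6])]
top head [514.07086283 142.92761549  90.        ]
top clip tail [array([494.8,  55.2]), array([483.8,  76. ]), array([512.3,  68.6]), array([519.6,  98. ]), array([491.1, 106. ])]
rl [ 459.8 -278.6]
rr [ 469.  -311.5]
tl [ 551.3 -253.9]
tr [ 560.5 -282.3]
handle top [ 480.60723629 -283.3913218 ] [array([ 496.9, -287.4]), array([ 473.5, -299.2]), array([ 458.9, -278.8]), array([ 479.3, -267.6])]
tray [array([ 590.1, -200.6]), array([ 622.1, -336.8]), array([ 422.2, -384. ]), array([ 388.6, -251.5])]
```

```bash
python3 -m handwheel '[[[0,-1.85,3.7,0],[0,-1.85,3.7,0],[0,-1.85,3.7,0],[0,-1.85,3.7,0],[0,-1.85,3.7,0],[0,-1.85,3.7,0],[0,-1.85,3.7,0],[0,-1.85,3.7,0]]]'
python3 -m handwheel '[[[0,0,0,0.125],[0,0,0,0.125],[0,0,0,0.125],[0,0,0,0.125],[0,0,0,0.125],[0,0,0,0.125]]]'
python3 -m handwheel '[[[0,0,0,0.125],[0,0,0,0.125],[0,0,0,0.125],[0,0,0,0.125],[0,0,0,0.125],[0,0,0,0.09],[0,0,0,0]]]'
python3 look.py w2 fork fork_tips tray
```

```text
time: 3.88
tool_pos: [433.1, -300.4, 227.3]
tcp_rot: [1.056, 1.57, -0.335]
contact_force: [1.6, 0.0, 0.5]
grip_width: 91.8
time: 4.38
tool_pos: [434.0, -298.6, 227.0]
tcp_rot: [2.158, 1.57, 0.011]
contact_force: [-0.2, -0.1, -0.0]
grip_width: 91.6
time: 4.97
tool_pos: [434.1, -298.7, 227.1]
tcp_rot: [2.675, 1.57, -0.183]
contact_force: [0.1, 0.8, -0.3]
grip_width: 91.8
5.0167 [ 434.  -298.8  227. ] [ 2.674  1.57  -0.18 ] [ 0.2 -0.3  0.5] 91.86886794803004
fork [(0.88, [323.8, 164.3]), (0.56, [459.4, 203.5]), (0.43, [331.6, 141.4])]
fork_tips [(0.96, [520.2, 185.2]), (0.83, [325.1, 86.4])]
tray [(0.86, [334.8, 142.9])]
```

View pics/w2.png

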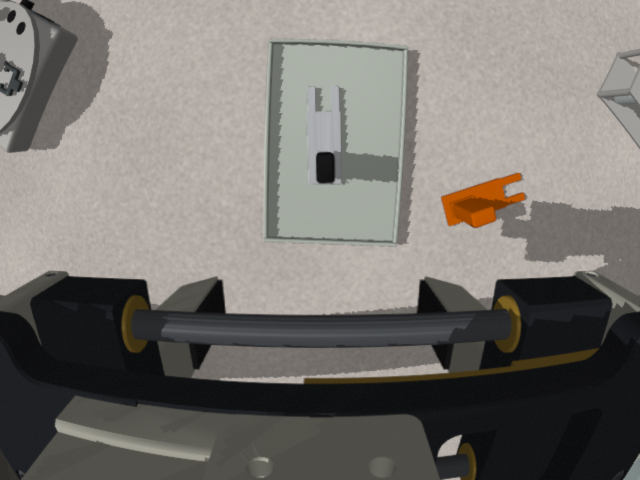

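```bash
python3 - <<'E'
import cv2
im=cv2.imread("pics/w2.png")[70:200,265:410]
cv2.imwrite("pics/w2z.png",cv2.resize(im,(580,520),interpolation=cv2.INTER_CUBIC))
E
```

```text
(no output)
```

View pics/w2z.png

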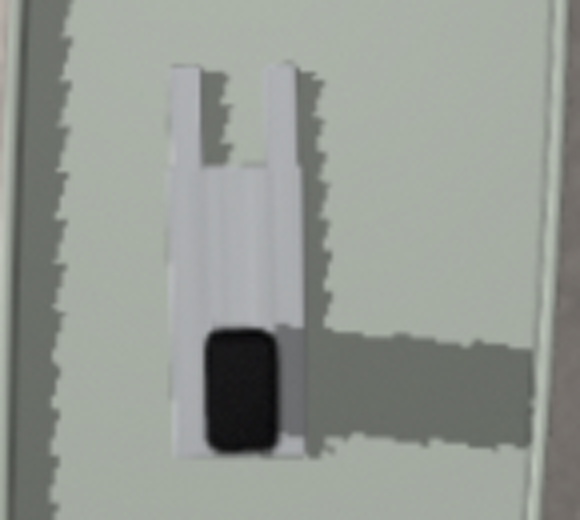

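```bash
python3 - <<'E'
from h import *
z=np.load("pics/w2.npz"); m=cam("wrist"); m["R"]=z["R"]; m["p"]=z["p"]; d=z["d"]
print(m["p"])
W=lambda u,v,h: onz(m,(265+u/4,70+v/4),h,True)[:2]
rl,rr,tl,tr=[W(*q,10) for q in[(174,458),(306,458),(169,67),(297,63)]]
print(rl,rr,tl,tr)
v=(tl+tr)/2-(rl+rr)/2; L=np.linalg.norm(v); yaw=np.arctan2(v[1],v[0]); f=v/L
print("L",L,"yaw",np.degrees(yaw),"sides",[np.degrees(np.arctan2(*(q)[::-1])) for q in (tl-rl,tr-rr)],np.linalg.norm(rl-rr),np.linalg.norm(tl-tr))
print("org from rear",(rl+rr)/2+20*f,"from tips",(tl+tr)/2-80*f)
print("handle top",[W(*q,70).round(1) for q in[(205,329),(277,329),(277,440),(205,440)]])
for u,v in [(240,380),(240,250),(100,250)]:
    uu,vv=int(265+u/4),int(70+v/4); r=ray(m,(uu,vv),True); zc=m["R"].T@r; print((m["p"]+r*d[vv,uu]/zc[2]).round(1))
p,R=tool(); print(R.round(3),p)
# tray corners
print("tray",[onz(m,q,14,True)[:2].round(1) for q in [(270,42),(407,48),(397,243),(265,240)]])
E
```

```text
[ 501.6364044  -279.14964774  385.0947511 ]
[ 458.67525188 -278.89602879] [ 468.03657375 -310.95505159] [ 553.769183   -250.20099965] [ 563.68951636 -280.39009911]
L 99.87005965217408 yaw 17.25863021545995 sides [np.float64(16.791428958896457), np.float64(17.72076662938057)] 33.39783361641383 31.777267659986013
org from rear [ 482.45541815 -288.99183175] from tips [ 482.33132833 -289.03038315]
handle top [array([ 493.8, -277.6]), array([ 498. , -292.1]), array([ 475.4, -298.9]), array([ 471.1, -284.2])]
[ 485.4 -287.7   70.1]
[ 514.3 -280.    10.4]
[ 504.9 -246.1    5.7]
[[ 0.     0.283 -0.959]
 [-0.    -0.959 -0.283]
 [-1.     0.    -0.   ]] [ 433.8508408  -299.53757661  226.87669014]
tray [array([ 589. , -201.4]), array([ 623.3, -334.1]), array([ 426.6, -384.5]), array([ 391.2, -251. ])]
```

```bash
python3 -m handwheel '[[[0,0,0,-0.0145],[0,0.25,-2.46,0],[0,0.25,-2.46,0],[4,0,0,0],[4,0,0,0],[4,0,0,0],[3,0,0,0],[0,0,0,0]]]'
python3 look.py w3 fork
```

```text
time: 5.83
tool_pos: [478.8, -287.7, 70.6]
tcp_rot: [-0.985, 1.559, 2.457]
contact_force: [-0.2, -0.1, -0.6]
grip_width: 91.4
5.8833 [ 480.5 -289.1   74.1] [-0.992  1.564  2.45 ] [ 0.1 -0.6  0.6] 92.06623153042455
fork [(0.91, [324.6, 250.2])]
```

View pics/w3.png

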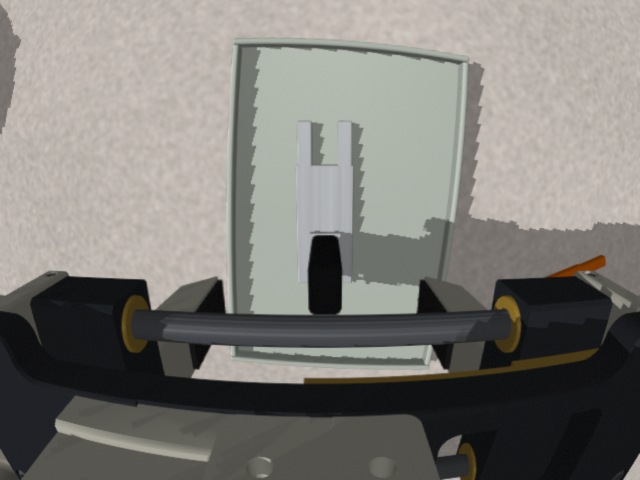

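```bash
python3 -m handwheel '[[[1.7,0,0,0],[1.7,0,0,0],[1.2,0,0,0],[0.6,0,0,0],[0,0,0,0],[0,0,0,0]]]'
python3 -m handwheel '[[[0,0,0,0],[0,0,0,0],[0,0,0,0],[0,0,0,0],[0,0,0,0],[0,0,0,0],[0,0,0,0],[0,0,0,0]]]' 0
python3 -m handwheel '[[[0,0,0,0],[0,0,0,0],[0,0,0,0],[0,0,0,0]]]'
```

```text
time: 6.43
tool_pos: [483.2, -291.3, 26.5]
tcp_rot: [2.202, 1.568, -0.641]
contact_force: [0.8, -0.2, -0.3]
grip_width: 92.0
time: 7.1
tool_pos: [482.1, -290.5, 24.7]
tcp_rot: [-1.544, 1.571, 1.896]
contact_force: [0.6, -0.1, -0.5]
grip_width: 43.3
time: 7.43
tool_pos: [482.0, -290.3, 24.6]
tcp_rot: [-1.261, 1.57, 2.179]
contact_force: [-1.5, 1.1, 1.2]
grip_width: 16.6
```

```bash
python3 -m handwheel '[[[0,0,0,0],[0,0,0,0]]]'
python3 look.py w4 fork fork_tips
```

```text
time: 7.6
tool_pos: [482.1, -290.3, 24.6]
tcp_rot: [-1.344, 1.57, 2.096]
contact_force: [-0.8, 1.3, 0.8]
grip_width: 15.9
7.65 [ 482.  -290.3   24.6] [-1.343  1.57   2.097] [-0.7  1.4 -0.1] 15.714722764699236
fork [(0.93, [320.3, 282.2]), (0.92, [547.2, 334.3])]
fork_tips [(0.93, [630.4, 294.5]), (0.24, [322.1, 280.2])]
```

View pics/w4.png

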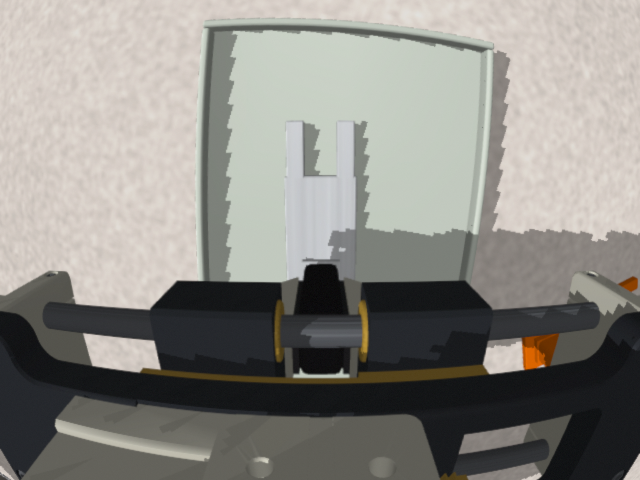

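```bash
python3 - <<'E'
from h import *
z=np.load("pics/w4.npz"); m=cam("wrist"); m["R"]=z["R"]; m["p"]=z["p"]
p,R=tool()
for q in[(286.5,121.5),(354,121.5)]:
    P=onz(m,q,10,True); print(P.round(1),"tool frame",(R.T@(P-p)).round(1))
f=-R[:,2]; print("fork yaw",np.degrees(np.arctan2(f[1],f[0])))
E
python3 -m handwheel '[[[-1,0,0,0],[-2,0,0,0],[-3,0,0,0],[-3.5,0,0,0],[-3.5,0,0,0],[0,0,0,0]]]'
python3 -m handwheel '[[[0,0,0,-0.125],[0,0,0,-0.125],[0,0,0,-0.125],[0,0,0,-0.125],[0,0,0,-0.125],[0,0,0,-0.125],[0,0,0,-0.125],[0,0,0,-0.087]]]'
python3 - <<'E'
from h import *
p,R=tool()
f=-R[:,2]; yaw=np.degrees(np.arctan2(f[1],f[0])); print("fork yaw",yaw,p, bot.get_obs()["grip_width"])
E
```

```text
[ 554.8 -251.7   10. ] tool frame [ 14.6 -15.5 -80.9]
[ 563.9 -281.3   10. ] tool frame [ 14.6  15.4 -80.9]
fork yaw 17.091879691640376
time: 8.25
tool_pos: [485.2, -292.8, 162.6]
tcp_rot: [2.17, 1.557, -0.673]
contact_force: [2.0, -1.2, -0.5]
grip_width: 15.8
time: 8.92
tool_pos: [482.0, -290.4, 154.8]
tcp_rot: [-2.019, 1.571, 2.389]
contact_force: [-0.9, -0.9, -1.1]
grip_width: 15.8
fork yaw 72.57106740900684 [ 481.98291811 -290.40166943  154.78545634] 15.830056289335575
```

```bash
python3 -m handwheel '[[[0,-1.33,-3.44,0],[0,-1.33,-3.44,0],[0,-1.33,-3.44,0],[0,-1.33,-3.44,0],[0,-1.33,-3.44,0],[0,-1.33,-3.44,0],[0,-1.33,-3.44,0],[0,0,0,0]]]'
python3 -m handwheel '[[[1.8,0,0,0],[1.8,0,0,0],[1.3,0,0,0],[0.5,0,0,0],[0,0,0,0],[0,0,0,0],[0,0,0,0]]]'
python3 look.py w5 fork_tips clip_back clip disc_centre
```

```text
time: 9.58
tool_pos: [465.7, -27.3, 154.9]
tcp_rot: [-2.447, 1.568, 1.96]
contact_force: [-0.7, -0.0, -1.4]
grip_width: 16.0
time: 10.17
tool_pos: [467.7, -33.1, 101.5]
tcp_rot: [1.688, 1.569, -0.194]
contact_force: [-0.1, 0.2, -1.5]
grip_width: 15.5
10.2167 [467.7 -33.1 101.6] [ 1.688  1.569 -0.193] [ 0.3 -0.4 -2.2] 15.964176587617693
fork_tips []
clip_back [(0.69, [314.6, 69.1])]
clip [(0.7, [313.3, 40.1])]
disc_centre []
```

View pics/w5.png

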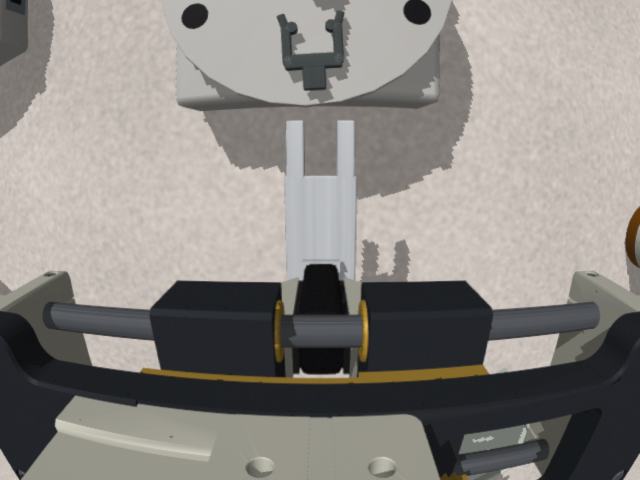

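```bash
python3 - <<'E'
import cv2
im=cv2.imread("pics/w5.png")[0:140,170:450]
cv2.imwrite("pics/w5z.png",cv2.resize(im,(784,392),interpolation=cv2.INTER_CUBIC))
E
```

```text
(no output)
```

View pics/w5z.png

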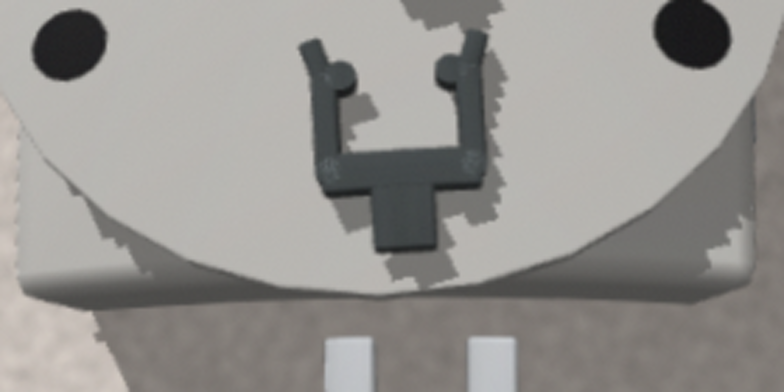

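```bash
python3 - <<'E'
from h import *
z=np.load("pics/w5.npz"); m=cam("wrist"); m["R"]=z["R"]; m["p"]=z["p"]
p,R=tool(); f=-R[:,2]; n=R[:,1]; print("fork yaw",np.degrees(np.arctan2(f[1],f[0])),p.round(1))
W=lambda u,v,h: onz(m,(170+u/2.8,v/2.8),h,True)
def T(P): q=P-p; return np.array([q@f,q@n]).round(1)
a,b=W(70,45,60),W(693,33,60); print("holes",a[:2],b[:2],T(a),T(b),"mid",T((a+b)/2)); v=a-b; print("axis yaw",np.degrees(np.arctan2(v[1],v[0]))-90)
for nm,q in dict(tl=(375,248),tr=(437,248),sl=(325,193),sr=(484,183),jl=(308,45),jr=(478,35)).items():
    print(nm,T(W(*q,66)))
C=np.array([513.3,137,0]); print("C",T(C))
for q in[(326,338),(517,338)]: print("tine",T(W(*q,p[2]-14.6)))
E
```

```text
fork yaw 72.20747089033651 [467.3 -32.8 101.2]
holes [446.04812919 127.83075129] [563.58076854  90.73252007] [146.5 -69.4] [147.1  53.9] mid [146.8  -7.8]
axis yaw 72.48211807855733
tl [99.  -7.9]
tr [99.   3.4]
sl [109.8 -17.1]
sr [111.6  12. ]
jl [139.8 -20.6]
jr [141.5  11.1]
C [175.8  -8.2]
tine [ 80.9 -15.1]
tine [80.9 16.2]
```

```bash
python3 -m handwheel '[[[0,-0.25,0,-0.005],[0.8,0,0,0],[0.6,0,0,0],[0.5,0,0,0],[0,0,0,0],[0,0,0,0],[0,0,0,0]]]'
python3 look.py w6
```

```text
time: 11.0
tool_pos: [464.7, -32.0, 81.6]
tcp_rot: [-1.892, 1.571, 2.515]
contact_force: [0.3, -0.7, -1.7]
grip_width: 15.8
11.05 [464.9 -32.   81.8] [1.915 1.57  0.038] [ 0.6 -0.2 -0.9] 16.05663662408035
```

```bash
python3 - <<'E'
import cv2
im=cv2.imread("pics/w6.png")[0:200,170:450]
cv2.imwrite("pics/w6z.png",cv2.resize(im,(784,560),interpolation=cv2.INTER_CUBIC))
E
```

```text
(no output)
```

View pics/w6z.png

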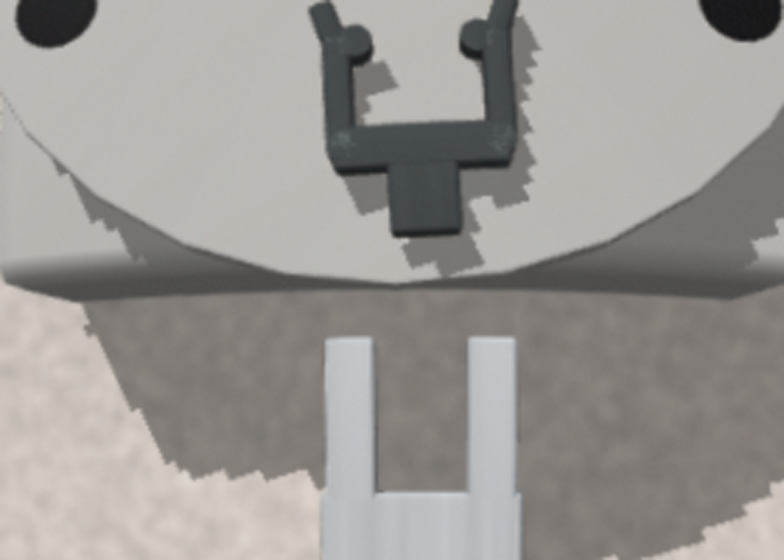

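```bash
python3 -m handwheel '[[[-0.05,0.07,-0.5,0],[0,0,-0.8,0],[0,0,-0.8,0],[0,0,-0.5,0],[0,0,0,0],[0,0,0,0],[0,0,0,0]]]'
python3 look.py w7
python3 - <<'E'
import cv2
im=cv2.imread("pics/w7.png")[0:200,170:450]
cv2.imwrite("pics/w7z.png",cv2.resize(im,(784,560),interpolation=cv2.INTER_CUBIC))
E
```

```text
time: 11.63
tool_pos: [473.1, -7.2, 82.2]
tcp_rot: [-1.201, 1.571, -3.077]
contact_force: [-0.6, 0.2, -1.2]
grip_width: 15.9
11.6833 [473.1  -7.4  82.2] [-1.338  1.571  3.069] [-0.3 -0.6 -1.7] 16.006208202433907
```

View pics/w7z.png

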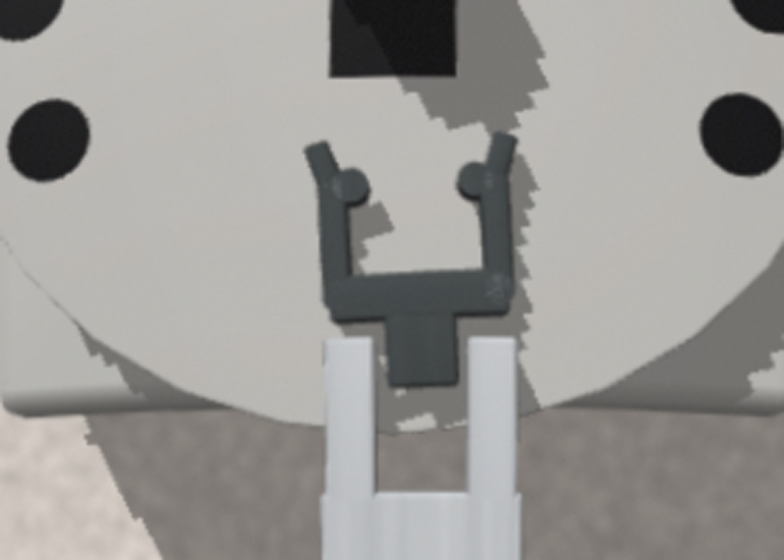

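```bash
python3 -m handwheel '[[[0,0,-0.25,0],[0,0,-0.25,0],[0,0,-0.2,0],[0,-0.06,-0.3,0],[0,-0.06,-0.3,0],[0,-0.06,-0.3,0],[0,-0.06,-0.3,0],[0,-0.06,-0.3,0]]]'
python3 -m handwheel '[[[0,-0.06,-0.3,0],[0,-0.06,-0.3,0],[0,-0.07,-0.3,0],[0,0,0,0],[0,0,0,0]]]'
python3 look.py w8
python3 - <<'E'
import cv2
im=cv2.imread("pics/w8.png")[0:200,170:450]
cv2.imwrite("pics/w8z.png",cv2.resize(im,(784,560),interpolation=cv2.INTER_CUBIC))
E
```

```text
time: 12.35
tool_pos: [476.9, 14.9, 82.2]
tcp_rot: [-2.885, 1.571, 1.522]
contact_force: [0.8, 0.7, -1.6]
grip_width: 15.8
time: 12.77
tool_pos: [477.8, 23.9, 82.2]
tcp_rot: [-2.973, 1.571, 1.434]
contact_force: [-0.5, 0.4, -1.5]
grip_width: 15.7
12.8167 [477.9  23.7  82.2] [2.395 1.571 0.519] [ 0.3 -0.5 -2.7] 15.822697108893411
```

View pics/w8z.png

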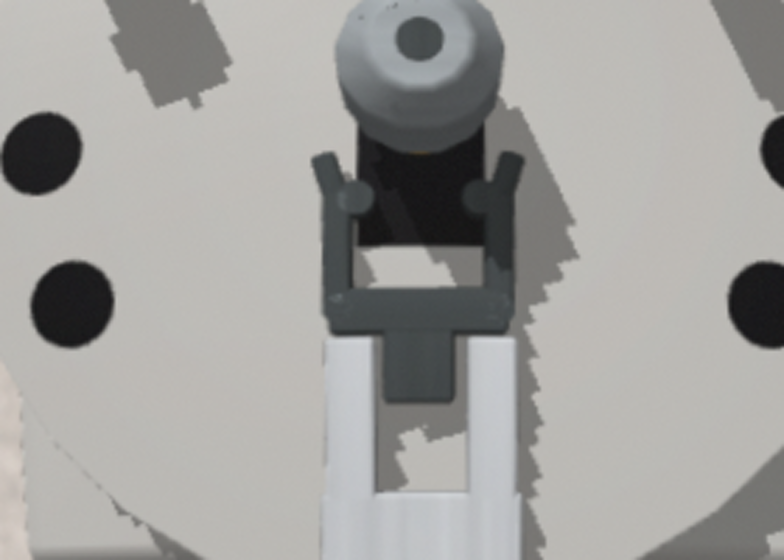

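```bash
python3 -m handwheel '[[[0,0,-0.3,0],[0,0,-0.3,0],[0,0,-0.3,0],[0,0,-0.3,0],[0,0,0,0]]]'
for i in 1; do :; done
python3 -m handwheel '[[[0,0,-0.1,0],[0,0,-0.1,0]]]'
python3 -m handwheel '[[[0,0,-0.1,0],[0,0,0,0]]]'
python3 -m handwheel '[[[0,0,-0.1,0],[0,0,0,0]]]'
python3 -m handwheel '[[[0,0,-0.1,0],[0,0,0,0]]]'
```

```text
time: 13.23
tool_pos: [481.7, 35.6, 82.2]
tcp_rot: [2.596, 1.57, 0.72]
contact_force: [0.6, 0.1, -1.8]
grip_width: 15.9
time: 13.4
tool_pos: [482.0, 37.1, 82.2]
tcp_rot: [-1.307, 1.571, 3.1]
contact_force: [0.3, -0.2, -1.2]
grip_width: 15.9
time: 13.57
tool_pos: [482.4, 37.9, 82.2]
tcp_rot: [1.421, 1.571, -0.455]
contact_force: [0.1, -0.3, -1.5]
grip_width: 16.0
time: 13.73
tool_pos: [482.6, 38.6, 82.3]
tcp_rot: [0.111, 1.57, -1.765]
contact_force: [-0.9, -3.2, 0.2]
grip_width: 15.9
time: 13.9
tool_pos: [482.8, 39.3, 82.3]
tcp_rot: [0.042, 1.57, -1.834]
contact_force: [-1.2, -4.7, -0.3]
grip_width: 16.0
```

```bash
python3 -m handwheel '[[[0,0,-0.05,0],[0,0,0,0]]]'
python3 -m handwheel '[[[0,0,-0.05,0],[0,0,0,0]]]'
python3 -m handwheel '[[[0,0,-0.05,0],[0,0,0,0]]]'
python3 -m handwheel '[[[0,0,-0.05,0],[0,0,0,0]]]'
```

```text
time: 14.07
tool_pos: [482.9, 39.4, 82.3]
tcp_rot: [0.049, 1.569, -1.827]
contact_force: [-2.2, -7.6, 1.7]
grip_width: 15.6
time: 14.23
tool_pos: [483.1, 39.8, 82.4]
tcp_rot: [0.051, 1.569, -1.825]
contact_force: [-2.7, -7.0, 0.1]
grip_width: 15.7
time: 14.4
tool_pos: [483.2, 40.2, 82.4]
tcp_rot: [0.02, 1.569, -1.856]
contact_force: [-0.6, -7.9, 0.2]
grip_width: 15.8
time: 14.57
tool_pos: [483.3, 40.5, 82.4]
tcp_rot: [0.023, 1.569, -1.853]
contact_force: [-2.7, -8.0, 0.0]
grip_width: 15.9
```

```bash
python3 -m handwheel '[[[0,0,-0.05,0],[0,0,0,0]]]'
python3 -m handwheel '[[[0,0,-0.05,0],[0,0,0,0]]]'
python3 -m handwheel '[[[0,0,-0.05,0],[0,0,0,0]]]'
python3 -m handwheel '[[[0,0,-0.05,0],[0,0,0,0]]]'
python3 look.py w9
python3 - <<'E'
import cv2
im=cv2.imread("pics/w9.png")[0:200,170:450]
cv2.imwrite("pics/w9z.png",cv2.resize(im,(784,560),interpolation=cv2.INTER_CUBIC))
E
```

```text
time: 14.73
tool_pos: [483.5, 41.0, 82.4]
tcp_rot: [0.006, 1.569, -1.87]
contact_force: [-2.2, -8.5, 2.6]
grip_width: 16.1
time: 14.9
tool_pos: [483.5, 41.4, 82.4]
tcp_rot: [-0.031, 1.569, -1.907]
contact_force: [-2.3, -9.5, 2.0]
grip_width: 15.7
time: 15.07
tool_pos: [483.8, 42.2, 82.3]
tcp_rot: [-0.039, 1.569, -1.915]
contact_force: [-1.7, -4.7, -1.2]
grip_width: 16.0
time: 15.23
tool_pos: [484.0, 42.9, 82.4]
tcp_rot: [0.12, 1.57, -1.756]
contact_force: [-1.5, -6.4, 1.4]
grip_width: 16.0
15.2833 [484.1  42.9  82.4] [ 0.155  1.57  -1.722] [-1.1 -4.8  0.4] 15.636515343326087
```

View pics/w9z.png

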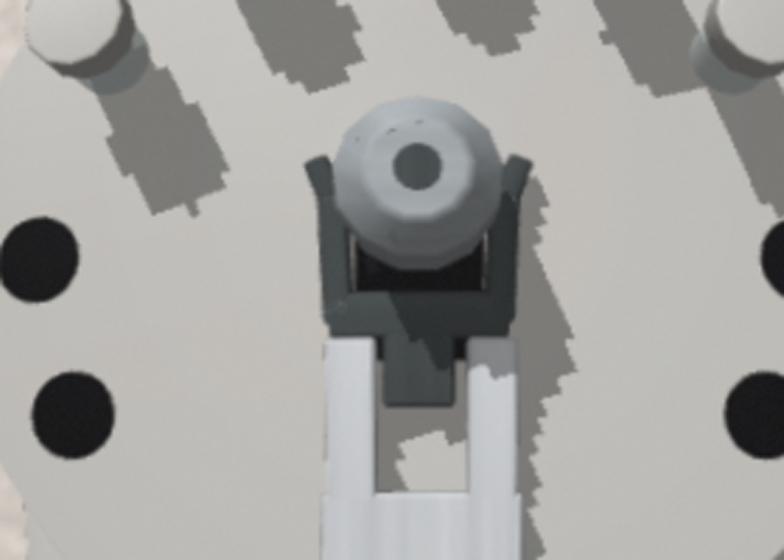

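```bash
python3 -m handwheel '[[[0,0,-0.05,0],[0,0,-0.05,0],[0,0,-0.05,0],[0,0,0,0]]]'
python3 -m handwheel '[[[0,0,-0.05,0],[0,0,-0.05,0],[0,0,0,0]]]'
python3 -m handwheel '[[[0,0,-0.05,0],[0,0,-0.05,0],[0,0,0,0]]]'
```

```text
time: 15.62
tool_pos: [484.7, 45.1, 82.2]
tcp_rot: [2.807, 1.57, 0.93]
contact_force: [0.1, -1.2, -1.0]
grip_width: 15.9
time: 15.87
tool_pos: [485.0, 46.5, 82.2]
tcp_rot: [-3.102, 1.57, 1.305]
contact_force: [0.2, 0.7, -2.1]
grip_width: 16.0
time: 16.12
tool_pos: [485.2, 47.3, 82.2]
tcp_rot: [-2.919, 1.57, 1.488]
contact_force: [0.2, -0.5, -1.4]
grip_width: 15.8
```

```bash
python3 -m handwheel '[[[0,0,-0.05,0],[0,0,0,0]]]'
python3 -m handwheel '[[[0,0,-0.05,0],[0,0,0,0]]]'
python3 -m handwheel '[[[0,0,-0.05,0],[0,0,0,0]]]'
python3 -m handwheel '[[[0,0,-0.05,0],[0,0,0,0]]]'
```

```text
time: 16.28
tool_pos: [485.4, 47.6, 82.2]
tcp_rot: [3.015, 1.571, 1.139]
contact_force: [0.7, -0.8, -1.6]
grip_width: 15.9
time: 16.45
tool_pos: [485.5, 48.0, 82.2]
tcp_rot: [2.697, 1.571, 0.821]
contact_force: [-0.6, -0.5, -1.9]
grip_width: 15.6
time: 16.62
tool_pos: [485.7, 48.5, 82.2]
tcp_rot: [-2.95, 1.571, 1.456]
contact_force: [-0.9, 0.1, -1.3]
grip_width: 16.2
time: 16.78
tool_pos: [485.8, 48.9, 82.2]
tcp_rot: [1.271, 1.571, -0.606]
contact_force: [-0.6, -0.5, -1.2]
grip_width: 15.6
```

```bash
python3 -m handwheel '[[[0,0,-0.05,0],[0,0,0,0]]]'
python3 -m handwheel '[[[0,0,-0.03,0],[0,0,0,0]]]'
python3 -m handwheel '[[[0,0,-0.03,0],[0,0,0,0]]]'
python3 -m handwheel '[[[0,0,-0.03,0],[0,0,0,0]]]'
```

```text
time: 16.95
tool_pos: [485.9, 49.3, 82.2]
tcp_rot: [-0.035, 1.571, -1.912]
contact_force: [-0.4, -0.3, -1.1]
grip_width: 15.6
time: 17.12
tool_pos: [486.0, 49.4, 82.3]
tcp_rot: [-0.0, 1.57, -1.876]
contact_force: [-1.0, -2.6, -0.8]
grip_width: 16.1
time: 17.28
tool_pos: [486.0, 49.5, 82.3]
tcp_rot: [-0.016, 1.57, -1.892]
contact_force: [-1.9, -5.0, 0.6]
grip_width: 15.8
time: 17.45
tool_pos: [486.0, 49.6, 82.3]
tcp_rot: [-0.077, 1.57, -1.953]
contact_force: [-2.6, -5.6, 1.1]
grip_width: 16.2
```

```bash
python3 -m handwheel '[[[0,0,-0.03,0],[0,0,0,0]]]'
python3 -m handwheel '[[[0,0,-0.03,0],[0,0,0,0],[0,0,0,0]]]'
python3 look.py wa home_pin
python3 - <<'E'
import cv2
im=cv2.imread("pics/wa.png")[0:200,170:450]
cv2.imwrite("pics/waz.png",cv2.resize(im,(784,560),interpolation=cv2.INTER_CUBIC))
E
```

```text
time: 17.62
tool_pos: [486.1, 49.6, 82.3]
tcp_rot: [-0.069, 1.569, -1.945]
contact_force: [-2.3, -7.6, 1.1]
grip_width: 15.9
time: 17.87
tool_pos: [486.1, 49.7, 82.4]
tcp_rot: [-0.046, 1.569, -1.922]
contact_force: [-2.0, -7.4, 2.3]
grip_width: 15.7
17.9167 [486.1  49.7  82.4] [-0.073  1.569 -1.949] [-3.9 -8.6  1.8] 15.90730431821581Traceback (most recent call last):
  File "look.py", line 8, in <module>
    r=bot.spot_point("wrist",l); print(l,[(round(float(x["conf"]),2),np.round(x["point"],1).tolist()) for x in r][:4])
ValueError: it knows: bottle, carton, clip, clip_back, disc_centre, fork, fork_tips, jar, rotator, tray
```

View pics/waz.png

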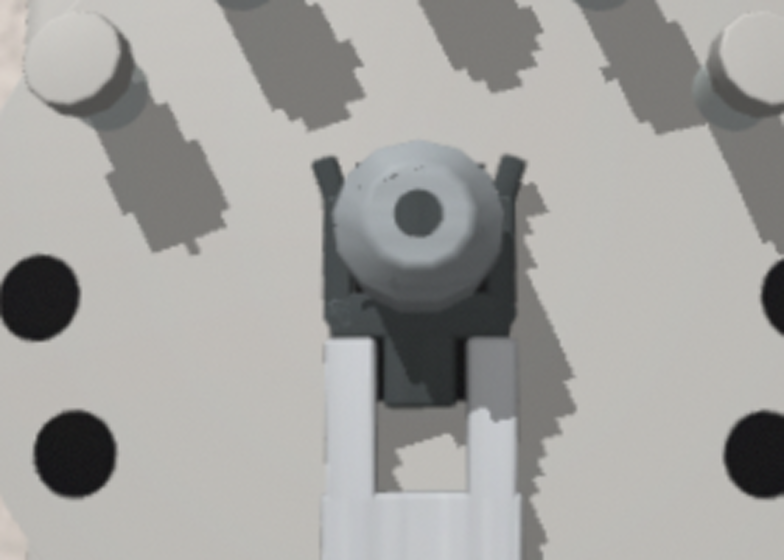

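```bash
python3 -m handwheel '[[[0,0,0.2,0],[0,0,0.5,0],[0,0,1,0],[0,0,1.5,0],[0,0,0.8,0],[0,0,0,0],[0,0,0,0]]]'
python3 look.py wb clip clip_back
python3 - <<'E'
import cv2
im=cv2.imread("pics/wb.png")[0:200,170:450]
cv2.imwrite("pics/wbz.png",cv2.resize(im,(784,560),interpolation=cv2.INTER_CUBIC))
E
```

```text
time: 18.5
tool_pos: [474.4, 12.3, 82.3]
tcp_rot: [2.818, 1.57, 0.94]
contact_force: [0.4, -0.6, -1.2]
grip_width: 16.2
18.55 [474.5  12.7  82.3] [2.726 1.57  0.848] [-0.4  0.6 -1.5] 15.847414118673713
clip []
clip_back [(0.7, [320.1, 44.5])]
```

View pics/wbz.png

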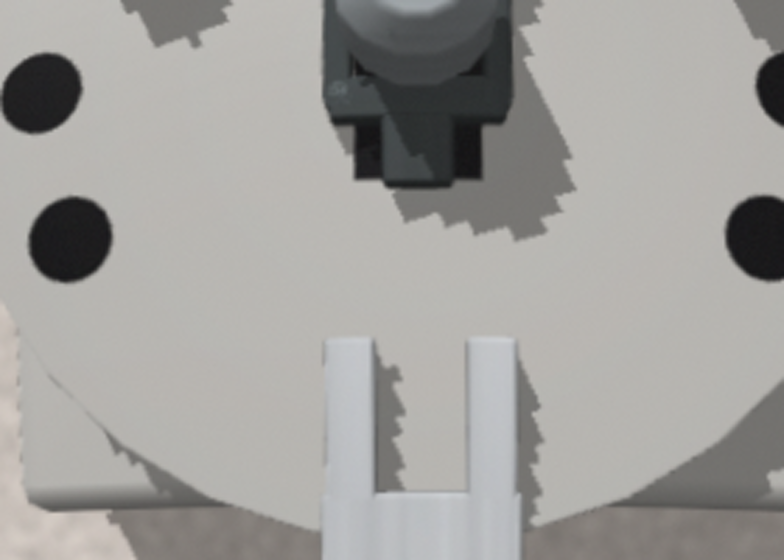

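```bash
python3 -m handwheel '[[[0,0,2,0],[0,0,4,0],[-2,0,0,0],[-3,0,0,0],[-2,0,0,0],[0,1.65,3.77,0],[0,1.65,3.77,0],[0,1.65,3.77,0]]]'
python3 -m handwheel '[[[0,1.65,3.77,0],[0,1.65,3.77,0],[0,1.65,3.77,0],[0,0,0,0.125],[0,0,0,0.125],[0,0,0,0.125],[0,0,0,0.125]]]'
python3 -m handwheel '[[[0,0,0,0.125],[0,0,0,0.125],[0,0,0,0.125],[0,0,0,0.092],[0,0,0,0],[0,0,0,0],[0,0,0,0]]]'
python3 look.py wc
python3 - <<'E'
from h import *
p,R=tool(); f=-R[:,2]; n=R[:,1]; print("yaw",np.degrees(np.arctan2(f[1],f[0])),p.round(1)); q=np.array([482.,-290.3,24.6])-p; print("need cm x,y,z",(R.T@q/10).round(2))
E
```

```text
time: 19.32
tool_pos: [470.2, -167.9, 153.0]
tcp_rot: [1.542, 1.569, -0.332]
contact_force: [0.9, 0.8, -1.0]
grip_width: 15.8
time: 19.9
tool_pos: [482.9, -289.9, 151.8]
tcp_rot: [-1.823, 1.57, 2.077]
contact_force: [-0.1, 0.1, -1.1]
grip_width: 16.2
time: 20.48
tool_pos: [482.9, -289.7, 152.1]
tcp_rot: [-1.426, 1.57, 2.017]
contact_force: [-0.7, -0.9, -2.4]
grip_width: 15.9
20.5333 [ 482.8 -289.8  152.1] [-1.543  1.571  1.9  ] [ 0.3  0.7 -1.6] 16.41042564273879
yaw 17.239869717729384 [ 482.8 -289.8  152.1]
need cm x,y,z [12.75  0.03  0.09]
```

View pics/wc.png

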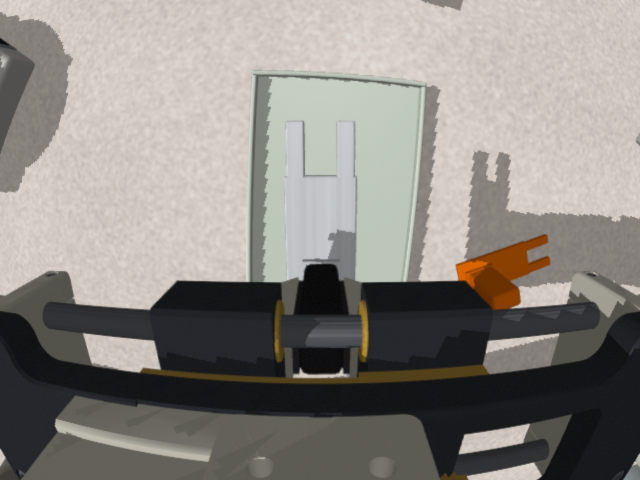

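```bash
python3 -m handwheel '[[[3,0,0.09,0],[3.5,0,0,0],[3,0,0,0],[1.7,0,0,0],[0.8,0,0,0],[0.4,0,0,0],[0,0,0,0],[0,0,0,0]]]'
python3 -m handwheel '[[[0.15,0,0,0],[0.15,0,0,0],[0,0,0,0],[0,0,0,0]]]'
python3 -m handwheel '[[[0.04,0,0,0],[0,0,0,0],[0,0,0,0]]]'
```

```text
time: 21.2
tool_pos: [482.6, -290.9, 29.3]
tcp_rot: [2.212, 1.569, -0.631]
contact_force: [-0.4, 0.1, -2.3]
grip_width: 15.4
time: 21.53
tool_pos: [482.0, -290.4, 25.6]
tcp_rot: [2.314, 1.57, -0.529]
contact_force: [0.7, 0.3, -1.4]
grip_width: 15.9
time: 21.78
tool_pos: [481.8, -290.3, 24.8]
tcp_rot: [-2.532, 1.571, 0.908]
contact_force: [0.6, -0.2, -1.5]
grip_width: 16.0
```

```bash
python3 -m handwheel '[[[0.03,0,0,0],[0,0,0,0],[0,0,0,0]]]'
python3 -m handwheel '[[[0.02,0,0,0],[0,0,0,0],[0,0,0,0]]]'
```

```text
time: 22.03
tool_pos: [481.9, -290.4, 24.6]
tcp_rot: [2.647, 1.571, -0.196]
contact_force: [0.1, 0.4, 0.4]
grip_width: 16.0
time: 22.28
tool_pos: [481.9, -290.4, 24.6]
tcp_rot: [2.41, 1.57, -0.433]
contact_force: [-1.5, 1.3, 4.3]
grip_width: 16.0
```

```bash
python3 -m handwheel '[[[0,0,0,0],[0,0,0,0],[0,0,0,0],[0,0,0,0],[0,0,0,0],[0,0,0,0],[0,0,0,0],[0,0,0,0]]]' 0.7
python3 -m handwheel '[[[-1,0,0,0],[-2,0,0,0],[-4,0,0,0],[-4,0,0,0],[-4,0,0,0],[-4,0,0,0],[0,0,0,0]]]'
python3 -m handwheel '[[[0,0,4,0],[0,0,3,0],[0,0,0,0],[0,0,0,0],[0,0,0,0]]]'
python3 look.py wd fork tray
python3 - <<'E'
from h import *
for n in("top","scene"):
    p,d=bot.capture(n); cv2.imwrite(f"pics/{n}1.png",p[:,:,::-1])
E
```

```text
time: 22.95
tool_pos: [481.9, -290.3, 24.2]
tcp_rot: [-2.087, 1.571, 1.353]
contact_force: [0.7, 0.0, 0.2]
grip_width: 62.7
time: 23.53
tool_pos: [484.8, -292.5, 223.9]
tcp_rot: [2.176, 1.555, -0.667]
contact_force: [1.4, 0.4, 0.7]
grip_width: 64.8
time: 23.95
tool_pos: [415.3, -311.0, 214.9]
tcp_rot: [2.439, 1.569, -0.405]
contact_force: [0.2, -0.1, -1.1]
grip_width: 64.5
24.0 [ 415.6 -310.8  214.6] [ 2.522  1.57  -0.321] [0.1 0.4 1.5] 64.1444050170851
fork [(0.66, [459.7, 186.5])]
tray [(0.85, [326.8, 120.9])]
```

View pics/wd.png

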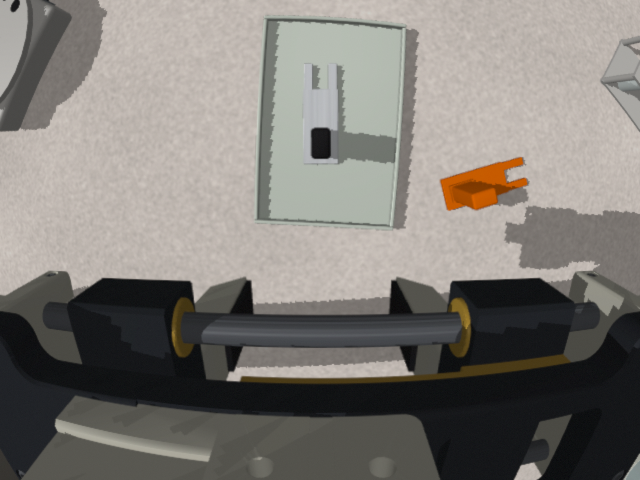

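View pics/scene1.png

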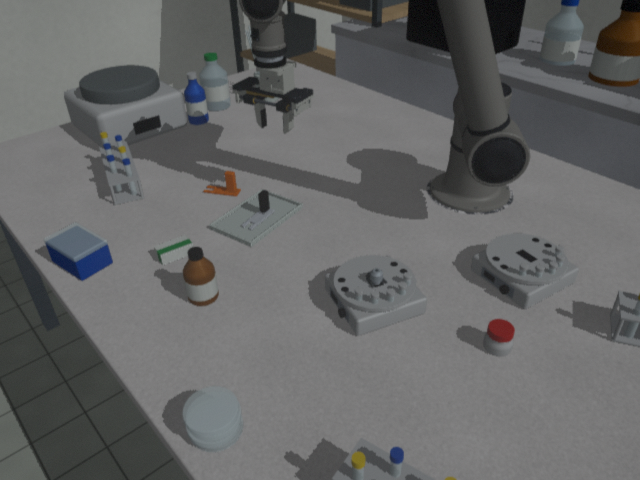

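```bash
python3 - <<'E'
import cv2
im=cv2.imread("pics/top1.png")[170:290,170:310]
cv2.imwrite("pics/top1z.png",cv2.resize(im,None,fx=5,fy=5,interpolation=cv2.INTER_CUBIC))
E
```

```text
(no output)
```

View pics/top1z.png

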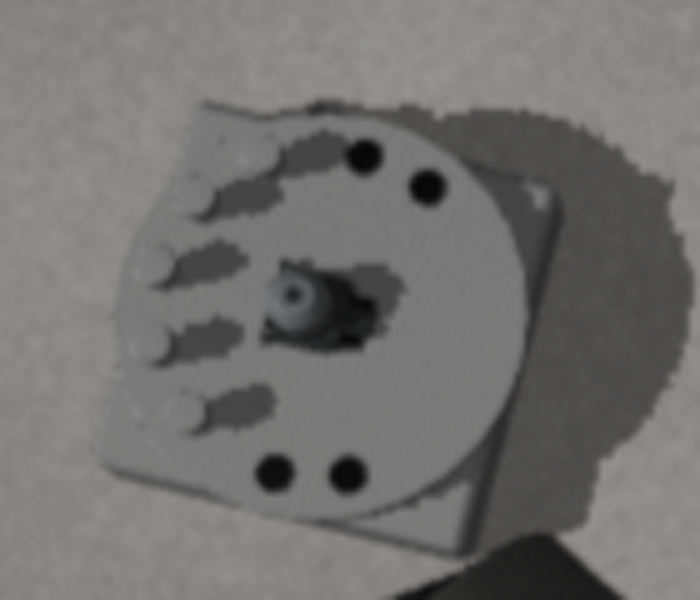

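```bash
python3 - <<'E'
from h import *
z=np.load("pics/wb.npz"); m=cam("wrist"); m["R"]=z["R"]; m["p"]=z["p"]
u=np.array([.302,.953]); 
for q in[(330,115),(508,115),(418,183)]:
    P=onz(m,(170+q[0]/2.8,q[1]/2.8),66,True)[:2]; print(P.round(1),((P-[514.6,143.1])@u).round(1))
z=np.load("pics/wa.npz"); m["R"]=z["R"]; m["p"]=z["p"]
P=onz(m,(170+418/2.8,213/2.8),90,True)[:2]; print("head",P)
t=cam("top"); print(onz(t,(170+375/5,170+323/5),66))
E
python3 -c "
from plant import bot
print(bot.get_obs()['time']); print(bot.close_job())"
```

```text
[496.2 131.1] -17.0
[524.4 122.2] -17.0
[506.4 114.9] -29.3
head [515.09372412 143.09696511]
[505.66515808 113.59225439  66.        ]
24.2
the job is handed in; nothing more can be done
None
```

The clip is pushed home on the spindle, the fork is back in the tray standing on its blade, and I handed the job in at 24.2 s.

- **Push:** First contact came about 12 mm before the stop. The wrist force peaked at about 9.8 N about 8 mm before it, then fell to nearly nothing until the hard stop. I seated the clip there at about 9.5 N, and no reading passed 10 N.
- **Clip home:** After I backed the fork off, the clip stayed put. The wrist picture put its shoulders 17.0 mm and its tail end 29.3 mm behind the spindle axis, against 17 and 29 mm when fully home. I had no reading of the interlock pin.
- **Fork:** I set it down to light contact at its original spot and let go. The last wrist and scene pictures show it upright with its whole blade inside the rim, and the gripper clear of everything. On that last wrist picture the network that looks for the fork reported only the orange look-alike, so this rests on the pictures themselves.
- **Bystanders:** The bottle, jar, carton and orange look-alike look unmoved in the scene picture; I did not measure them.

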